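# Park the coasting rotor with its wide hole in the loading slot

### The job

The bare tube rotor on the bench spinner is still coasting round. Before it runs down by itself, slow it by touching its top with a fingertip so that it stops with its one wide hole in the slot of the fixed loading fork, clear of both prongs; do not let go of it stopped anywhere else. Then take the hand away and leave the rotor at rest.

Things in the scene. Friction and masses are not known exactly. Their poses are not given: they have to be found in the camera images.
- rotor: Level steel disc, 180 mm across, 12 mm thick, top 80 mm above the bench, coasting counter-clockwise seen from above about its upright axis. A firm fingertip touch on its flat top (5 N is plenty) stops it within 0.1 s; it then stays put. Origin: on the axis at the underside; own x points to the wide hole, z up. In the middle a black clamp nut, 34 mm across, 18 mm high with its stud.
- wide_hole (a point): Centre of the one wide hole (30 mm) in the rotor's top face, 64 mm from the axis; it goes round with the rotor. Five narrow 13 mm holes share its circle, 60 degrees apart. At the start the rotor coasts at 1.3 to 2.0 rad/s and loses a steady 0.055 rad/s (0.045 to 0.065) each second, so it runs down in 20 to 40 s; the slower, the easier to time.
- slot (a point): Middle of the fixed loading slot, level with the rotor's top, 64 mm from its axis; own x points outwards from the axis, z up. The slot is the 56 mm gap between two parallel steel prongs, each 10 mm wide, over the rotor from 46 to 120 mm out from the axis, 90 to 98 mm above the bench, on a 98 mm high post outside the rim.
- spinner: White round housing, 216 mm across, 58 mm high, fixed to the bench, carrying the rotor and the fork. Origin: centre of its underside, on the rotor's axis; own x points to the slot. A same-looking spare rotor, not to be used, lies loose on the bench without a housing.

How it is judged:
By the outcome, as a careful person would: the job done as asked, in the order asked, and still so for the second after the job is handed in, with the robot touching nothing.
It also fails if it takes over 64 s, if anything falls off the work surface, if the arm or the gripper's body presses on something with over 40 N, if the wrist force passes 120 N, or if a joint passes its speed limit or range.

### The arm

A 6-joint arm with a two-finger parallel gripper is mounted at the origin on the work surface. World frame = base frame: x ahead of the robot, y to its left, z up, the work surface at z = 0. Lengths are in m, angles in rad, forces in N, time in s.
With the tool pointing down it reaches from about 0.35 to 0.975 m from the base axis. Payload 4.9 kg.
Tool frame: the origin (TCP) lies at the very end of the fingers, on their centre line; the grasp point (between the pads) lies 19 mm behind it; z points along the fingers, x is the direction in which the jaws open and shut, and the axes are right-handed (so a half turn about z gives the same grasp; the last joint's range is limited). The gripper opens to 85 mm and grips with 20 to 120 N. Pads are 22 mm wide; open, the fingers measure 114 mm over their backs; the gripper's body (76 mm by 85 mm) begins 54 mm behind the grasp point. The pads swing forward as they close: fully open they stand 13 mm farther back than shut.
Start: joints at [1.197, 0.053, 1.613, -0, 1.476, -0.119], TCP at [0.158, 0.605, 0.231] pointing down, gripper open.
Joint ranges: [-3.01, 3.01], [-1.01, 2.22], [0.06, 2.58], [-1.02, 4.17], [0.09, 2.62], [-3.14, 3.14]. Speed limits (rad/s): [2.57, 2.57, 3.14, 3.14, 3.14, 3.14].

### API

Orientations are given as a rotation vector (axis times angle).
In Python, from station import monitor, imaging, ticket gives the robot as it stands.
- The arm moves only by the tool step_arm, never from a script. Its argument "targets" is one flat list of numbers, 4 for each row, row after row: the shift along the tool's x, y, z in m, then the turn about the tool's z in rad. In form: [tx, ty, tz, roll, tx, ty, tz, roll, ...]. A call has 1 to 12 rows; each row is the pose to reach, as a shift and turn from the pose measured when the call began, along the tool's axes at that moment; what a row does not reach only later rows make up. A row lasts 1/12 s, in which the tool goes at most 41.7 mm and 7.16 degrees, less where a joint would pass 70% of its speed; a pose out of reach is approached as far as the arm can. A call with a gripper value outside its range is refused whole. "grip" is the finger opening in m, from 0 to 0.0854, set as the call begins (left out, the last holds). The fingers move at their own pace and stop on an object; "force" is the grip in N (left out, the last holds). Time passes only in rows, so rows that repeat a pose let the fingers close. It gives the time, the measured TCP pose, the force and the opening at its end, in the units of the state.
- monitor.get_obs(): the state, without advancing time (a new reading comes with each control period).
- imaging.get_image(name): name is "side" or "top"; returns a dict with "color" (400x640x3 uint8, red, green, blue), "depth" (400x640 float32, m along the optical axis (not along the pixel's ray), 0 where there is no reading), "fov_y" (degrees; the focal length in pixels is half the picture's height over the tangent of half this angle, whatever the lens; pixels are square), "cx", "cy" (the principal point, pixels), "R" (3x3) and "t" (3): a world point X has camera coordinates R X + t. Camera axes: x right, y down, z forward; pixel columns grow to the right and rows downward; lengths in m; the calibration is good to about 2 mm. A picture is of the moment at which its call begins.
- ticket.finish_job(): hands the job in, once; it reports no verdict.
Trained networks look in a picture, given as the dict that the camera call returned (one of the last four; its "shot" number tells which), for a name from the list of things; names that differ only in an ending like _2 or _b are one class to them, and where a whole thing is asked for, a point or a joint stands for the part that bears it (a point fixed in the world has none). Each returns a list of dicts, best first, with "score" (0 to 1); they miss things now and then, are a little off and sometimes report something else, mostly with a low value. They report only what shows in the picture. A call takes as long as a camera call.
- imaging.search_frame(name, picture): "uv" ([column, row] in pixels, amid what is visible of it).
- imaging.mark_of(name, picture): "uv" ([column, row] in pixels: a listed point, or the origin of a listed thing).
The state is a dict: "t": time; "q": joint angles; "dq": joint speeds; "effort": joint torques, N m; "tool_pos": TCP position; "tool_rot": TCP orientation; "contact_force": force on the tool from outside, world axes, zero at the start; "wrist_torque": the same for the moment, N m; "opening": finger opening in m.
Only numpy, scipy, OpenCV 4.12 (cv2) and the standard library are available. Lean on these libraries where they do the work, as an engineer would, in place of code of your own. Each camera call takes 0.05 s, during which the arm holds its last target.

## Working session

There is one attempt and no reset: what is moved stays moved. The work goes in short steps, Python scripts to look and compute and a tool call to move; the robot and the scene stay as the last step left them, time stands still between calls to the robot, and variables do not carry over. Pictures are saved under pics/ and viewed, and the job is handed in when it is done.

Besides the shell and the picture viewer there is one more tool, called after "Emit:" as name(argument=value, ...) on one line, values as JSON. step_arm: Moves the arm, as the interface text tells. Its arguments: {"type":"object","properties":{"targets":{"type":"array","items":{"type":"number"}},"grip":{"type":"number"},"force":{"type":"number"}},"required":["targets"]}

```bash
ls; mkdir -p pics
python3 - <<'E'
from station import monitor, imaging, ticket
import cv2
o=monitor.get_obs();print(o['t'],o['tool_pos'],o['tool_rot'],o['opening'])
for n in ['top','side']:
    p=imaging.get_image(n)
    cv2.imwrite(f'pics/{n}0.png',p['color'][:,:,::-1])
    print(n,p['fov_y'],p['cx'],p['cy'],p['R'],p['t'],[k for k in p])
    for nm in ['rotor','wide_hole','slot','spinner']:
        print(nm,[(q['uv'],q['score']) for q in imaging.mark_of(nm,p)][:3])
print(monitor.get_obs()['t'])
E
```

```text
pics
0.0 [0.15729427 0.60423017 0.2300458 ] [ 2.48477901  1.92059656 -0.00276746] 0.08567139793976387
top 44.701565191642544 312.1291211899025 197.45387068466272 [[ 0.02640256 -0.99853866  0.04715356]
 [-0.99706775 -0.02969417 -0.07052773]
 [ 0.07182485 -0.04515318 -0.99639469]] [-0.02538234  0.59747502  0.67795108] ['color', 'depth', 'fov_y', 'cx', 'cy', 'R', 't', 'shot']
rotor [([283.0, 231.1], 0.66)]
wide_hole [([323.8, 207.6], 0.81), ([284.1, 230.5], 0.24)]
slot [([331.1, 216.9], 0.58)]
spinner [([284.0, 232.2], 0.64)]
side 45.73156972800112 318.9934290780693 201.0709982876586 [[-0.76244148 -0.64676663  0.01938846]
 [-0.41790009  0.46932305 -0.77787877]
 [ 0.49400658 -0.60118949 -0.6281152 ]] [0.47014618 0.31261401 0.39847261] ['color', 'depth', 'fov_y', 'cx', 'cy', 'R', 't', 'shot']
rotor [([347.0, 234.9], 0.61)]
wide_hole [([329.7, 200.2], 0.77)]
slot [([365.2, 204.4], 0.94)]
spinner [([341.9, 271.1], 0.63)]
0.5
```

View pics/top0.png

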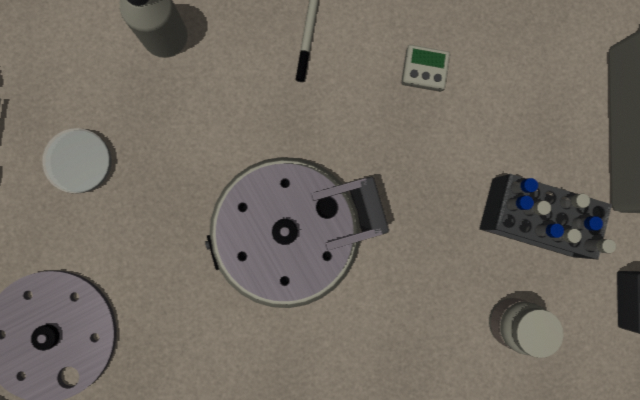

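View pics/side0.png

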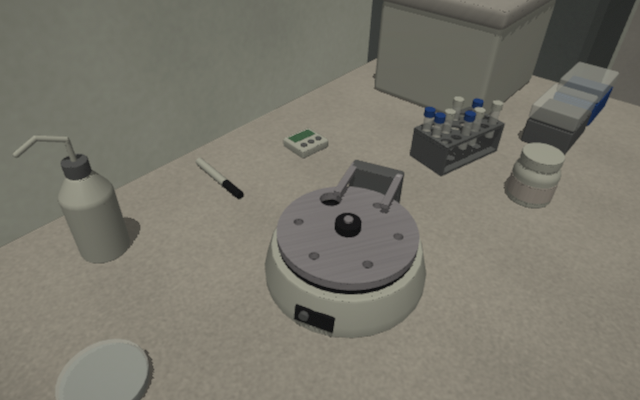

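```bash
cat > h.py <<'E'
from station import monitor, imaging, ticket
import numpy as np, cv2
def w(p,uv,z):
    f=200/np.tan(np.radians(p['fov_y'])/2)
    d=np.array([(uv[0]-p['cx'])/f,(uv[1]-p['cy'])/f,1.])
    R=np.array(p['R']);t=np.array(p['t'])
    c=-R.T@t; r=R.T@d
    return c+r*(z-c[2])/r[2]
def px(p,X):
    f=200/np.tan(np.radians(p['fov_y'])/2)
    c=np.array(p['R'])@X+p['t']; return np.array([c[0]/c[2]*f+p['cx'],c[1]/c[2]*f+p['cy']])
E
python3 - <<'E'
from h import *
for n in ['top','side']:
    t0=monitor.get_obs()['t']
    p=imaging.get_image(n)
    cv2.imwrite(f'pics/{n}1.png',p['color'][:,:,::-1]); np.save(f'{n}1.npy',p,allow_pickle=True)
    print(n,t0,'cam',-np.array(p['R']).T@p['t'])
    for nm,z in [('rotor',.068),('wide_hole',.08),('slot',.08),('spinner',0)]:
        for q in imaging.mark_of(nm,p)[:2]: print(nm,q['score'],q['uv'],w(p,q['uv'],z).round(4))
    # dark holes on plane: rectify 1px=0.5mm about centre guess
for n in ['top','side']:
    p=np.load(f'{n}1.npy',allow_pickle=True).item()
    c=w(p,[285,231],.09) if n=='top' else c
    s=.0005;N=500
    src=[];dst=[]
    for dx,dy in [(-.125,-.125),(.125,-.125),(.125,.125),(-.125,.125)]:
        src.append(px(p,np.array([c[0]+dx,c[1]+dy,.08]))); dst.append([(dx+.125)/s,(dy+.125)/s])
    H=cv2.getPerspectiveTransform(np.float32(src),np.float32(dst))
    cv2.imwrite(f'pics/rect_{n}.png',cv2.warpPerspective(p['color'],H,(N,N))[::-1,:,::-1])
    print('origin',c)
E
```

```text
top 0.5 cam [0.5476995  0.02300792 0.71884228]
rotor 0.96 [282.2, 228.3] [0.5522 0.0323 0.068 ]
wide_hole 0.6 [289.3, 183.1] [0.6118 0.0247 0.08  ]
slot 0.84 [332.7, 216.8] [ 0.569  -0.0337  0.08  ]
spinner 0.82 [286.1, 231.9] [0.5476 0.0274 0.    ]
spinner 0.53 [289.8, 184.2] [0.6182 0.0241 0.    ]
side 0.75 cam [0.29225229 0.39691544 0.48434709]
rotor 0.97 [349.0, 236.7] [0.544  0.0282 0.068 ]
rotor 0.6 [298.0, 219.8] [0.6149 0.0473 0.068 ]
wide_hole 0.68 [298.2, 220.3] [0.6048 0.0579 0.08  ]
slot 0.8 [366.0, 201.3] [ 0.5622 -0.0323  0.08  ]
spinner 0.84 [344.9, 268.0] [0.5508 0.022  0.    ]
origin [0.54869513 0.02832628 0.09      ]
origin [0.54869513 0.02832628 0.09      ]
```

Run:
```python
import cv2,numpy as np
a=cv2.imread('pics/rect_top.png');b=cv2.imread('pics/rect_side.png')
cv2.imwrite('pics/rects.png',cv2.resize(np.hstack([a,b]),(800,400)))
```

```text
(no output)
```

View pics/rects.png

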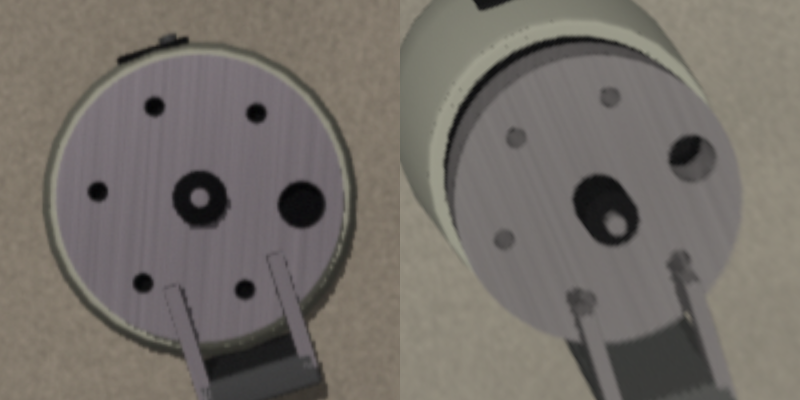

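Run:
```python
from h import *
from scipy.spatial.transform import Rotation as Ro
ims=[]
for n in ['top','side']:
    p=np.load(f'{n}1.npy',allow_pickle=True).item()
    c=np.array([.548,.029]);s=.000625
    src=[];dst=[]
    for dx,dy in [(-.125,-.125),(.125,-.125),(.125,.125),(-.125,.125)]:
        src.append(px(p,np.array([c[0]+dx,c[1]+dy,.098]))); dst.append([(dx+.125)/s,(-dy+.125)/s])
    H=cv2.getPerspectiveTransform(np.float32(src),np.float32(dst))
    im=cv2.warpPerspective(p['color'],H,(400,400))[:,:,::-1].copy()
    for a in [-71,-75]:
      A=np.radians(a);d=np.array([np.cos(A),-np.sin(A)]);e=np.array([-d[1],d[0]])
      for k in [-.028,.028]: cv2.line(im,*[tuple(int(v) for v in 200+(d*r+e*k)/s) for r in (.046,.12)],(0,0,255) if a==-71 else (0,255,0),1)
    ims.append(im)
cv2.imwrite('pics/rects98.png',np.hstack(ims))
o=monitor.get_obs();R=Ro.from_rotvec(o['tool_rot']).as_matrix();print(o['t'],R.round(3))
A=np.radians(78);T=np.array([.548+.06*np.cos(A),.029+.06*np.sin(A),.2])
print(T,R.T@(T-o['tool_pos']))
```

```text
1.0 [[ 0.252  0.968 -0.   ]
 [ 0.968 -0.252 -0.   ]
 [-0.    -0.    -1.   ]]
[0.5604747  0.08768886 0.2       ] [-0.39881481  0.52029482  0.03129517]
```

View pics/rects98.png

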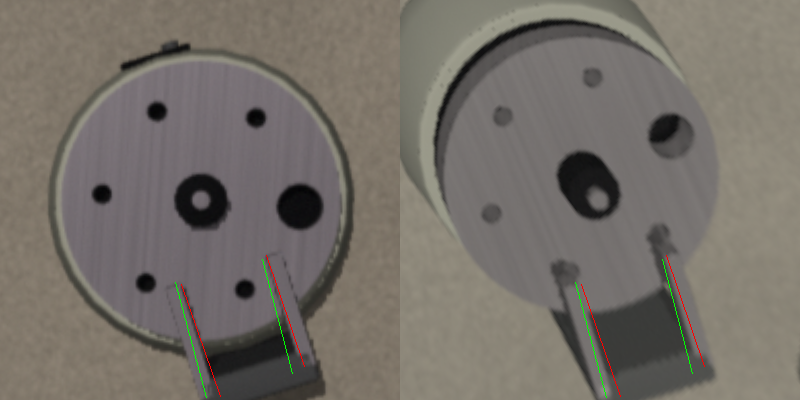

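Emit:
step_arm(targets=[-0.399, 0.52, 0.031, 0, -0.399, 0.52, 0.031, 0, -0.399, 0.52, 0.031, 0, -0.399, 0.52, 0.031, 0, -0.399, 0.52, 0.031, 0, -0.399, 0.52, 0.031, 0, -0.399, 0.52, 0.031, 0, -0.399, 0.52, 0.031, 0, -0.399, 0.52, 0.031, 0, -0.399, 0.52, 0.031, 0, -0.399, 0.52, 0.031, 0, -0.399, 0.52, 0.031, 0], grip=0.0, force=40)

```text
t: 2.0
tool_pos: [0.4653, 0.2089, 0.208]
tool_rot: [2.486, 1.921, 0.002]
contact_force: [0.4, -0.1, 0.2]
opening: 0.0003
```

```bash
cat >> h.py <<'E'
C=np.array([.548,.029])
def look(names=('top','side'),tag=None):
    for n in names:
        t=monitor.get_obs()['t']; p=imaging.get_image(n)
        if tag: cv2.imwrite(f'pics/{n}{tag}.png',p['color'][:,:,::-1])
        out=[]
        for q in imaging.mark_of('wide_hole',p)[:3]:
            d=w(p,q['uv'],.08)[:2]-C
            out.append((q['score'],round(float(np.hypot(*d)),4),round(float(np.degrees(np.arctan2(d[1],d[0]))),1)))
        print(n,round(t,3),out,flush=True)
E
python3 -c "
from h import *
look();o=monitor.get_obs();print(o['t'],o['tool_pos'],o['opening'])
from scipy.spatial.transform import Rotation as Ro
print(Ro.from_rotvec(o['tool_rot']).as_matrix().T@(np.array([.5605,.0877,.12])-o['tool_pos']))"
```

```text
top 2.0 [(0.94, 0.0655, 155.7)]
side 2.1 [(0.89, 0.0639, 165.0)]
2.2 [0.46474145 0.2098945  0.20764487] 0.00011715331808239706
[-0.09379463  0.12377065  0.0875569 ]
```

Emit:
step_arm(targets=[-0.094, 0.124, 0.087, 0, -0.094, 0.124, 0.087, 0, -0.094, 0.124, 0.087, 0, -0.094, 0.124, 0.087, 0, -0.094, 0.124, 0.087, 0, -0.094, 0.124, 0.087, 0])

```text
t: 2.7
tool_pos: [0.5599, 0.0871, 0.1181]
tool_rot: [-2.487, -1.915, 0.006]
contact_force: [-0.6, 0.6, 0.4]
opening: 0.0001
```

```bash
python3 -c "
from h import *
look(tag='2');o=monitor.get_obs();print(o['t'],o['tool_pos'],o['opening'],o['contact_force'])"
```

```text
top 2.7 [(0.67, 0.0636, -130.5)]
side 2.8 [(0.79, 0.0632, -126.5)]
2.9 [0.5605874  0.08931614 0.12185759] -0.00020110808614611222 [-0.58476352  0.86763231 -0.14198239]
```

View pics/top2.png

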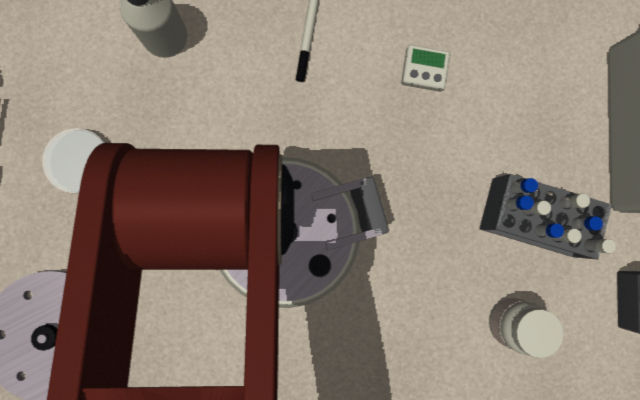

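View pics/side2.png

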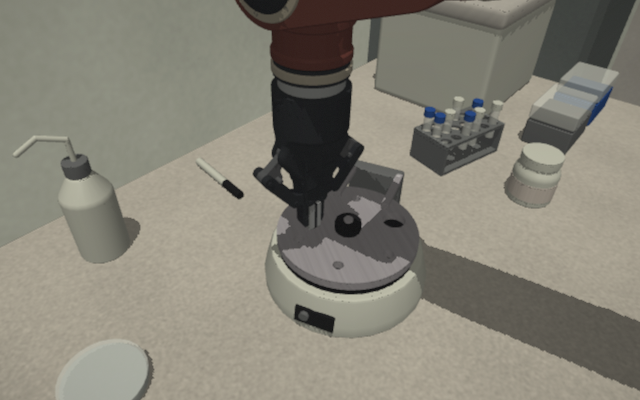

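Emit:
step_arm(targets=[0, 0, 0.01, 0, 0, 0, 0.02, 0, 0, 0, 0.03, 0, 0, 0, 0.03, 0, 0, 0, 0.03, 0, 0, 0, 0.03, 0, 0, 0, 0.03, 0, 0, 0, 0.03, 0, 0, 0, 0.03, 0, 0, 0, 0.03, 0, 0, 0, 0.03, 0, 0, 0, 0.03, 0])

```text
t: 3.9
tool_pos: [0.5607, 0.0893, 0.092]
tool_rot: [2.486, 1.921, 0.003]
contact_force: [0.2, 0.1, -0.6]
opening: 0.0002
```

```bash
python3 -c "
from h import *
look(tag='3')
for i in range(4): monitor.get_obs();imaging.get_image('top');o=monitor.get_obs();print(o['t'],o['tool_pos'],o['contact_force'])
look()"
```

```text
top 3.9 [(0.9, 0.0632, -14.8)]
side 4.0 []
4.15 [0.56057634 0.08934985 0.09183636] [ 0.34127174 -0.38548348  0.66113841]
4.2 [0.56055902 0.08936285 0.09180039] [-0.06891816 -0.54540706  0.69768379]
4.25 [0.56056625 0.08934278 0.09181244] [-0.1793992   0.01594201  0.97743723]
4.3 [0.56057569 0.08938346 0.09181635] [ 0.35098583  0.11939982 -0.11704441]
top 4.3 []
side 4.4 []
```

```bash
cat > trk.py <<'E'
from h import *
import sys,json
tend=float(sys.argv[1]);n=0
while True:
    t=monitor.get_obs()['t']
    if t>=tend: break
    nm='top' if n%2==0 else 'side'; n+=1
    p=imaging.get_image(nm)
    for q in imaging.mark_of('wide_hole',p)[:2]:
        d=w(p,q['uv'],.08)[:2]-C; r=np.hypot(*d)
        if q['score']>.5 and abs(r-.064)<.006:
            open('trk.txt','a').write(f"{t} {np.arctan2(d[1],d[0])} {0 if nm=='top' else 1}\n"); break
E
cat > fit.py <<'E'
import numpy as np
from scipy.optimize import least_squares
D=np.loadtxt('trk.txt');t,a,c=D.T
f=lambda x:x[0]+x[1]*(t-4)-x[2]*(t-4)**2/2
wr=lambda d:(d+np.pi)%(2*np.pi)-np.pi
best=None
for w0 in np.arange(1.5,1.95,.02):
  for d0 in (.047,.055,.063):
    s=least_squares(lambda x:wr(a-f(x)),[-.2,w0,d0],loss='soft_l1',f_scale=.05)
    if best is None or s.cost<best.cost: best=s
x=best.x;r=wr(a-f(x));print(x,'n',len(t),'cost',best.cost,'mad deg',np.degrees(np.median(abs(r))),[np.degrees(np.median(r[c==k])).round(2) for k in (0,1)],'late',np.degrees(r[-6:]).round(1))
ang=lambda T:x[0]+x[1]*(T-4)-x[2]*(T-4)**2/2
print('stop t',4+x[1]/x[2])
T=np.arange(4,4+x[1]/x[2],.001);A=ang(T);S=np.radians(-72)
k=np.floor((A-S)/(2*np.pi));i=np.where(np.diff(k)>0)[0]
for j in i: print('pass',T[j].round(3),'w',(x[1]-x[2]*(T[j]-4)).round(3))
print('last',T[-1],np.degrees((A[-1]-S)%(2*np.pi)))
E
python3 trk.py 14; python3 fit.py
```

```text
[-0.04501089  1.69002234  0.05594973] n 74 cost 0.18104693681827716 mad deg 1.8487999082546103 [np.float64(1.36), np.float64(-0.96)] late [   4.8    2.2    4.6   -0.2   -0.9 -150.1]
stop t 34.20608784524464
pass 7.166 w 1.513
pass 11.7 w 1.259
pass 17.415 w 0.939
pass 26.635 w 0.424
last 34.206000000010086 91.86614078768919
```

Emit:
step_arm(targets=[0, 0, 0.003, 0, 0, 0, 0.006, 0, 0, 0, 0.006, 0, 0, 0, 0.006, 0])

```text
t: 14.33
tool_pos: [0.5603, 0.0894, 0.0853]
tool_rot: [-2.486, -1.92, -0.001]
contact_force: [0.1, -0.7, -0.3]
opening: 0.0001
```

```bash
python3 trk.py 25.5; python3 fit.py; python3 -c "
from h import *
look(tag='4');o=monitor.get_obs();print(o['t'],o['tool_pos'],o['contact_force'])"
```

```text
[-0.05567661  1.69324017  0.05609767] n 170 cost 0.32245927225082377 mad deg 1.6243731204171385 [np.float64(0.57), np.float64(-0.21)] late [ 0.6 -2.7  1.3 -0.4  1.3 -1.3]
stop t 34.18378738463855
pass 7.167 w 1.516
pass 11.692 w 1.262
pass 17.395 w 0.942
pass 26.578 w 0.427
last 34.18300000001008 92.9578092845608
top 25.533 [(0.61, 0.0626, -102.3), (0.38, 0.0661, -70.5)]
side 25.633 [(0.91, 0.0642, -97.0)]
25.7333 [0.56060591 0.0893382  0.08583485] [-0.42418925 -0.14006758 -0.78820387]
```

View pics/top4.png

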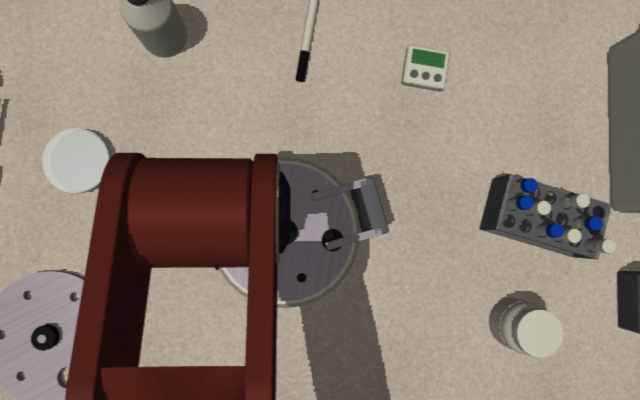

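View pics/side4.png

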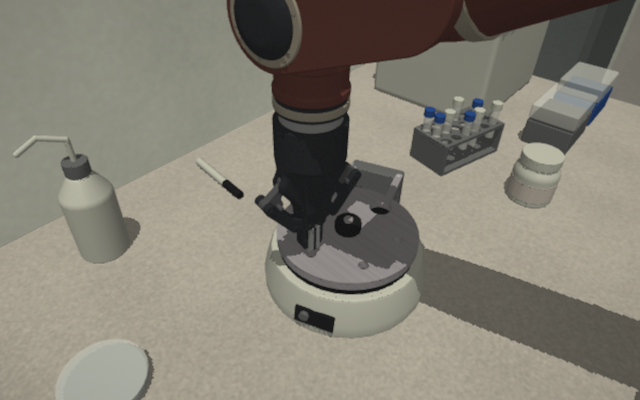

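```bash
python3 trk.py 26.36; python3 fit.py|head -1; python3 -c "
from h import *
print(monitor.get_obs()['t'])"
```

```text
[-0.05505926  1.69304442  0.05607709] n 177 cost 0.3292158095607301 mad deg 1.6529735280654827 [np.float64(0.63), np.float64(-0.26)] late [ 0.8  3.7 -2.8  2.5 -3.2  2.8]
26.4333
```

Emit:
step_arm(targets=[0, 0, 0.007, 0, 0, 0, 0.008, 0, 0, 0, 0.009, 0, 0, 0, 0.009, 0])

```text
t: 26.77
tool_pos: [0.5633, 0.0892, 0.08]
tool_rot: [2.483, 1.918, 0.009]
contact_force: [-0.8, -0.7, 11.8]
opening: -0.0001
```

```bash
python3 -c "
from h import *
look(tag='5');o=monitor.get_obs();print(o['t'],o['tool_pos'],o['contact_force']);look()"
```

```text
top 26.767 [(0.64, 0.0655, -75.3)]
side 26.867 [(0.8, 0.0673, -75.4)]
26.9667 [0.56326744 0.08913977 0.0799995 ] [-0.70143809 -1.63103307 12.16841681]
top 26.967 [(0.59, 0.0629, -73.4)]
side 27.067 [(0.92, 0.0591, -75.9)]
```

View pics/top5.png

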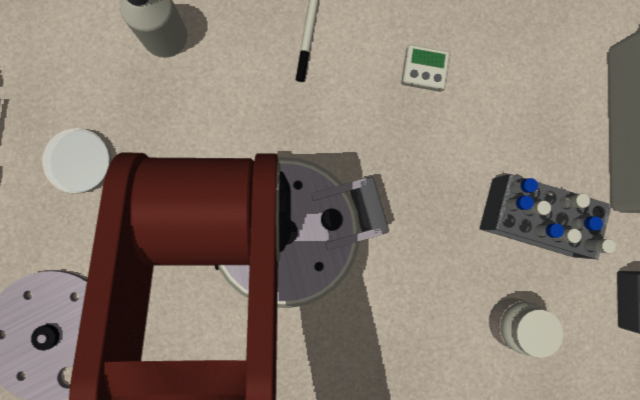

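Emit:
step_arm(targets=[0, 0, -0.006, 0, 0, 0, -0.02, 0, 0, 0, -0.05, 0, 0, 0, -0.08, 0, 0, 0, -0.11, 0, 0, 0, -0.14, 0, 0, 0, -0.14, 0, 0, 0, -0.14, 0])

```text
t: 27.83
tool_pos: [0.5635, 0.0892, 0.2224]
tool_rot: [2.481, 1.917, 0.015]
contact_force: [0.5, 0.3, -0.7]
opening: 0.0001
```

Emit:
step_arm(targets=[0.2, -0.26, 0, 0, 0.2, -0.26, 0, 0, 0.2, -0.26, 0, 0, 0.2, -0.26, 0, 0, 0.2, -0.26, 0, 0, 0.2, -0.26, 0, 0, 0.2, -0.26, 0, 0, 0.2, -0.26, 0, 0, 0.2, -0.26, 0, 0, 0.2, -0.26, 0, 0, 0.2, -0.26, 0, 0, 0.2, -0.26, 0, 0])

```text
t: 28.83
tool_pos: [0.3627, 0.3473, 0.2192]
tool_rot: [2.482, 1.915, 0.012]
contact_force: [-0.2, 0.0, -0.1]
opening: -0.0002
```

```bash
python3 -c "
from h import *
look(tag='6');look();look();o=monitor.get_obs();print(o['t'],o['tool_pos'],o['contact_force'],abs(o['dq']).max())
im=cv2.imread('pics/top6.png')[140:320,190:400];cv2.imwrite('pics/top6z.png',cv2.resize(im,None,fx=3,fy=3,interpolation=2))"
```

```text
top 28.833 [(0.82, 0.0631, -68.6)]
side 28.933 []
top 29.033 [(0.63, 0.0644, -69.1)]
side 29.133 []
top 29.233 [(0.88, 0.0613, -67.6)]
side 29.333 []
29.4333 [0.36248521 0.34830174 0.22035183] [-0.63682    -0.03490278  0.30828553] 0.0038927627014251768
```

View pics/top6z.png

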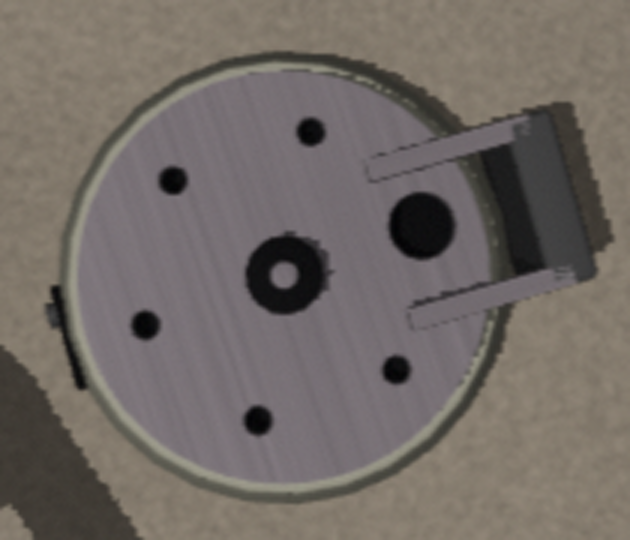

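View pics/side6.png

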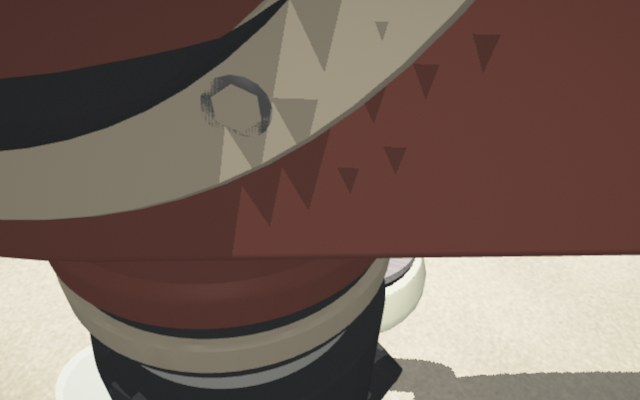

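```bash
python3 -c "
from h import *
def hole(p):
    g=p['color'][:,:,:].mean(2)[195:232,310:350]; m=(g<45).astype(np.uint8)
    n,l,s,c=cv2.connectedComponentsWithStats(m); i=1+s[1:,4].argmax(); return c[i]+[310,195],s[i,4]
a=None
for k in range(20):
    t=monitor.get_obs()['t'];p=imaging.get_image('top')
    if k%6==0:
        uv,n=hole(p);d=w(p,uv,.08)[:2]-C;print(t,uv,n,np.degrees(np.arctan2(d[1],d[0])),np.hypot(*d))
q=cv2.imread('pics/top6.png')[:,:,::-1].astype(int)
print('diff',abs(q-p['color'])[150:310,200:360].mean())
print(monitor.get_obs()['t'])
"
```

```text
29.4333 [330.00546448 214.77595628] 366 -68.24410414761886 0.06364010114756281
29.7333 [329.9726776  214.73497268] 366 -68.18510347947142 0.06361828515279608
30.0333 [330.01643836 214.74794521] 365 -68.21747645107926 0.06366656975211189
30.3333 [329.97527473 214.79395604] 364 -68.25175075421656 0.06359440635900176
diff 0.910234375
30.4333
```

```bash
python3 -c "
from h import *
print(ticket.finish_job(),monitor.get_obs()['t'])"
```

```text
the job is handed in; nothing more can be done
the job is handed in; nothing more can be done
```

The rotor is stopped with its wide hole in the fork's slot, clear of both prongs, and the job was handed in at about 30.4 s with the hand well away.

- **How it was done:** I tracked the wide hole with both cameras and fitted its slowdown (about 0.056 rad/s each second). I waited until it ran at about 0.43 rad/s, then pressed the closed fingertip on the rotor's top with about 12 N as the hole came into the slot. Then I lifted straight up and moved the hand away.
- **At rest:** four readings over 0.9 s put the hole at about -68.2 degrees, steady to under 0.1 degree.
- **Off centre:** the slot's middle is at about -71 to -72 degrees, so the hole sits about 4 mm to one side. In the top picture it clears the nearer prong by roughly 9–10 mm.

**Disagreements and gaps:**
- Under the finger the hole read about -75 degrees, and after the lift about -68. Part of this is probably a small drag as the finger came off.
- The side camera was blocked by the arm at the end, so the final checks rest on the top camera alone.

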